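Hang the loupe on the rotary stand

ROBOT

A 6-joint arm with a two-finger parallel gripper is mounted at the origin on the work surface. World frame = base frame: x ahead of the robot, y to its left, z up, the work surface at z = 0. Lengths are in m, angles in rad, forces in N, time in s.
With the tool pointing down it reaches from about 0.3 to 0.775 m from the base axis. Payload 14.6 kg.
Tool frame: the origin (TCP) lies at the very end of the fingers, on their centre line; the grasp point (between the pads) lies 19 mm behind it; x points along the fingers, y is the direction in which the jaws open and shut, and the axes are right-handed (so a half turn about x gives the same grasp; the last joint's range is limited). The gripper opens to 94 mm and grips with 3 to 60 N. Pads are 16 mm wide; open, the fingers measure 119 mm over their backs; the gripper's body (75 mm by 177 mm) begins 78 mm behind the grasp point.
Start: joints at [1.06, 0.3, 1.521, -0, 1.321, -0.067], TCP at [0.236, 0.497, 0.205] pointing down, gripper open.
Joint ranges: [-3.03, 3.03], [-0.79, 2.21], [0.23, 2.52], [-1.04, 4.18], [0, 3.07], [-2.55, 2.55]. Speed limits (rad/s): [2.22, 2.22, 2.57, 3.14, 3.14, 3.14].

INTERFACE

Orientations are given as [roll, pitch, yaw] about the fixed x, y, z axes, in that order (R = Rz(yaw) Ry(pitch) Rx(roll)).
In Python, from station import ctrl, viewer, hand_in gives the robot as it stands. The module is installed in compiled form; this text tells all that it offers.
- The arm moves only by the tool play_rows, never from a script. Its argument "deltas" is a list that holds one entry, the list of rows, each a list of 7 numbers: the shift along the tool's x, y, z in mm, then the turn, a rotation vector about the tool's x, y, z in rad, then the finger opening in mm, from 0 to 94. In form: [[[dx, dy, dz, ax, ay, az, gripper], ...]]. A call has 1 to 10 rows; each row shifts and turns the commanded pose from where the row before left it, along the tool's axes as they then stand; what a row does not reach is not made up. A row lasts 1/10 s, in which the tool goes at most 50 mm and 8.59 degrees, less where a joint would pass 70% of its speed; a pose out of reach is approached as far as the arm can. A call with a gripper value outside its range is refused whole. The fingers move at their own pace and stop on an object; "grip_force" is the grip in N (left out, the last holds). Time passes only in rows, so rows that do not move let the fingers close. It gives the time, the measured TCP pose, the force and the opening at its end, in the units of the state.
- ctrl.get_obs(): the state, without advancing time (a new reading comes with each control period).
- viewer.camera(name): name is "scene" or "top"; returns a dict with "img" (384x512x3 uint8, red, green, blue), "fx", "fy", "cx", "cy" (pixels), "rvec" (rotation vector, rad) and "tvec" (3), from world to camera coordinates, as OpenCV has them. Camera axes: x right, y down, z forward; pixel columns grow to the right and rows downward; lengths in m; the calibration is good to about 2 mm. A picture is of the moment at which its call begins. There is no depth.
- hand_in(): hands the job in, once; it reports no verdict.
The state is a dict: "time_s": time; "qpos": joint angles; "joint_vel": joint speeds; "tau": joint torques, N m; "ee_pos": TCP position; "eef_rot": TCP orientation; "force": force on the tool from outside, world axes, zero at the start; "moment": the same for the moment, N m; "grip_width": finger opening in m.
Only numpy, scipy, OpenCV 4.12 (cv2) and the standard library are available. Lean on these libraries where they do the work, as an engineer would, in place of code of your own. Each camera call takes 0.05 s, during which the arm holds its last target.

TASK

Turn the loupe carousel by its crank until the empty hook stands over the pointer on the base, then hang the loose loupe on that hook with its lens barrel facing outward: press its collar down between the spring jaws until it sits firmly on the rubber washer and squeezes it a little, and let go. Feel for the washer, whose height is not known, and press gently (never with more than about 25 N); leave the carousel at the pointer, and do not disturb the jar, the spectacles or the screwdriver.

Things in the scene. Friction and masses are not known exactly. Their poses are not given: they have to be found in the camera images.
- carousel (a joint): Angle of the carousel about its vertical axis, rad, counter-clockwise positive seen from above; 0 (or a full turn either way) puts the empty hook over the pointer. It starts at 0.9 to 5.3, turns either way within -6.6 to 6.6, has a stiff bearing (0.15 N m of friction) and stays where it is left.
- axis (a point): Point on the carousel's vertical axis, at table height; the frame's -x axis points from there to the pointer. The grey round base is 176 mm across, 22 mm high and fixed to the table; the hung loupes reach out to 178 mm from the axis.
- crank_grip (a point): Centre of the crank's black, freely spinning upright sleeve (20 mm diameter, 42 mm tall) on the carousel's wooden top disc, 45 mm from the axis, opposite the empty hook, 195 mm above the table. Grip it from above and lead it round the axis. The disc's top is 167 mm above the table; the hung loupes reach up to 204 mm.
- hook (a point): The one empty hook of five (the others, 72 degrees apart, carry loupes fixed to them). The point is on the axis of its upright pin, 120 mm from the carousel's axis, 130 mm above the table: the washer's top if its nut were fully down; the nut is set by hand 0 to 8 mm higher, unmeasured. The pin, 11 mm thick, ends in a round tip 39.5 mm above this point. The frame turns along: -x is outward.
- jaws (a point): Middle between the empty hook's two rubber spring jaws (10 mm thick, on the two sides along the circle, 23 mm apart), on the pin's axis 26 mm above the hook point. The collar, wider than their gap, must be pushed down between them (about 6 to 13 N, from when its mouth is some 25 mm above the hook point); their friction then holds it.
- washer (a joint): How far the empty hook's springy rubber washer (26 mm diameter, lying on a brass nut round the pin) is squeezed down, m: 0 free, 0.004 at most, about 7 N per mm on top of the jaws' friction. A push of 15 to 20 N in all squeezes it 1 to 2 mm; when let go, friction keeps it squeezed by some 0.8 mm or more.
- mark (a point): Fixed point straight above the pointer of the base (a steel bar on the table, on the robot's side, ending in a round stud 157 mm from the axis), at the hooks' radius and shoulder height: where the hook's point must be brought.
- loupe_grip (a point): Centre of the loose loupe's round upright grip knob (26 mm diameter, 18 mm tall), 90 mm above the loupe's underside. Below it, on the same axis: a neck (16 mm diameter, 8 mm) and the collar (26 mm diameter, 48 mm tall). The loupe weighs 105 to 190 g and starts standing on its barrel. The frame's -x axis points from the collar to the barrel.
- loupe_mouth (a point): Centre of the collar's open lower mouth, 65 mm below loupe_grip, 25 mm above the loupe's underside. The hole is 15 mm wide at the mouth, 20 mm inside, 43 mm deep; outside, the collar narrows to 21 mm over its lowest 14 mm. The mouth's rim is what comes to rest on the hook's rubber washer.
- loupe_lens (a point): Centre of the loupe's black lens barrel (36 mm diameter, 53 mm tall), 40 mm to the side of the collar's axis; its underside is 25 mm lower than the collar's mouth, so it hangs beside and below the hook.
- jar: Clear jar with a wooden lid, 68 mm in diameter, 85 mm tall, standing on the table; origin at its underside. Leave alone.
- spectacles: Black spectacle frame lying open on the table, about 150 by 130 mm, 6 mm thick; origin on the table between its rims, temples along +x. Leave alone.
- screwdriver: Screwdriver, 150 mm long, lying on the table along its x axis. Leave alone.
Mind the look-alikes: they are no part of the job. There is more than one size of the part that bears loupe_grip; the job needs the largest.

How it is judged:
By the outcome, as a careful person would: the job done as asked, in the order asked, and still so for the second after the job is handed in, with the robot touching nothing.
It also fails if it takes over 72 s, if anything falls off the work surface, if the arm or the gripper's body presses on something with over 40 N, if the wrist force passes 120 N, or if a joint passes its speed limit or range.

## Working session

There is one attempt and no reset: what is moved stays moved. The work goes in short steps, Python scripts to look and compute and a tool call to move; the robot and the scene stay as the last step left them, time stands still between calls to the robot, and variables do not carry over. Pictures are saved under pics/ and viewed, and the job is handed in when it is done.

Besides the shell and the picture viewer there is one more tool, called after "Request:" as a command line: name --argument value ..., lists and objects as JSON in quotes. play_rows: Moves the arm, as the interface text tells. Its arguments: {"type":"object","properties":{"deltas":{"type":"array","items":{"type":"array","items":{"type":"array","items":{"type":"number"}}}},"grip_force":{"type":"number"}},"required":["deltas"]}

```bash
mkdir -p pics; cat > h.py <<'E'
import numpy as np, cv2
from station import ctrl, viewer, hand_in
from scipy.spatial.transform import Rotation as R
def snap(name,fn):
    c=viewer.camera(name); cv2.imwrite('pics/'+fn+'.png',c['img'][:,:,::-1])
    np.savez('pics/'+fn+'.npz',**{k:np.array(v) for k,v in c.items()}); return c
def load(fn): return dict(np.load('pics/'+fn+'.npz'))
def proj(c,P):
    P=np.atleast_2d(P).astype(float); Rm=cv2.Rodrigues(np.array(c['rvec'],float).reshape(3,1))[0]
    q=P@Rm.T+np.array(c['tvec']).ravel(); return np.c_[c['fx']*q[:,0]/q[:,2]+c['cx'],c['fy']*q[:,1]/q[:,2]+c['cy']]
def ray(c,uv):
    Rm=cv2.Rodrigues(np.array(c['rvec'],float).reshape(3,1))[0]; t=np.array(c['tvec']).ravel()
    d=Rm.T@np.array([(uv[0]-c['cx'])/c['fx'],(uv[1]-c['cy'])/c['fy'],1.]); return -Rm.T@t,d/np.linalg.norm(d)
def atz(c,uv,z):
    o,d=ray(c,uv); return o+d*(z-o[2])/d[2]
def tri(obs):
    A=np.zeros((3,3));b=np.zeros(3)
    for c,uv in obs:
        o,d=ray(c,uv); M=np.eye(3)-np.outer(d,d);A+=M;b+=M@o
    p=np.linalg.solve(A,b); return p,[np.round(proj(c,p)[0]-uv,1) for c,uv in obs]
def crop(fn,x0,y0,x1,y1,s,out):
    im=cv2.imread('pics/'+fn+'.png')[y0:y1,x0:x1]; cv2.imwrite('pics/'+out+'.png',cv2.resize(im,None,fx=s,fy=s,interpolation=cv2.INTER_CUBIC))
E
python3 - <<'E'
from h import *
for n in('scene','top'):
    c=snap(n,n+'0'); o,_=ray(c,(0,0)); print(n,c['fx'],c['cx'],c['cy'],o)
print(ctrl.get_obs())
a=cv2.imread('pics/scene0.png');print(a.shape)
E
```

```text
scene 425.46633072567437 254.16640493947963 190.3925217289218 [ 0.97517966 -0.72460561  0.83876352]
top 396.0703525815454 259.43270588309895 198.74735114865274 [ 0.5087699  -0.18961021  1.04178001]
{'time_s': 0.1, 'qpos': array([ 1.06040853e+00,  3.00388765e-01,  1.52152293e+00, -2.56178117e-05,
        1.32067253e+00, -6.66110757e-02]), 'joint_vel': array([ 0.00092247, -0.00012673, -0.0021223 , -0.00064293,  0.0005326 ,
        0.00013637]), 'tau': array([ 1.59148494e-03, -5.32645476e+01, -3.53285336e+01,  7.08999485e-02,
        2.35045189e-02, -7.28314944e-05]), 'ee_pos': array([0.2360458 , 0.49651685, 0.20495608]), 'eef_rot': array([-1.61238743,  1.56980444, -2.0561578 ]), 'force': array([-0.29157934, -0.55050427,  0.13983351]), 'moment': array([-0.03618492, -0.05869244, -0.03750861]), 'grip_width': 0.09378398464674828}
(384, 512, 3)
```

View pics/scene0.png

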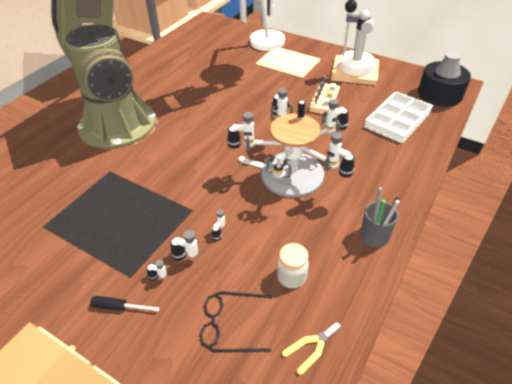

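View pics/top0.png

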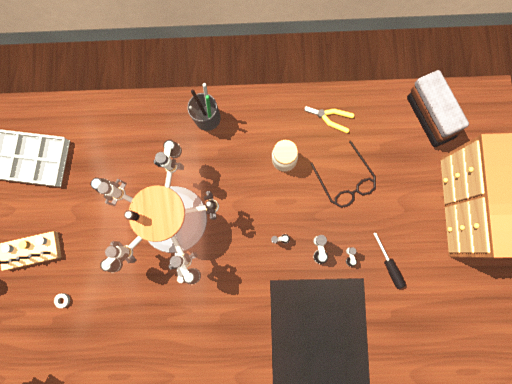

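```bash
python3 - <<'E'
from h import *
crop('top0',80,130,240,290,5,'t_car'); crop('top0',255,215,375,285,6,'t_lp')
crop('scene0',215,80,365,200,5,'s_car'); crop('scene0',135,195,245,290,6,'s_lp')
c=load('top0')
for uv in [(256,192),(356,192),(256,92)]: print(uv,atz(c,uv,0))
E
```

```text
(256, 192) [ 0.6702039  -0.14852945  0.        ]
(356, 192) [ 0.66302278 -0.41269256  0.        ]
(256, 92) [ 0.94920943 -0.1543245   0.        ]
```

View pics/t_car.png

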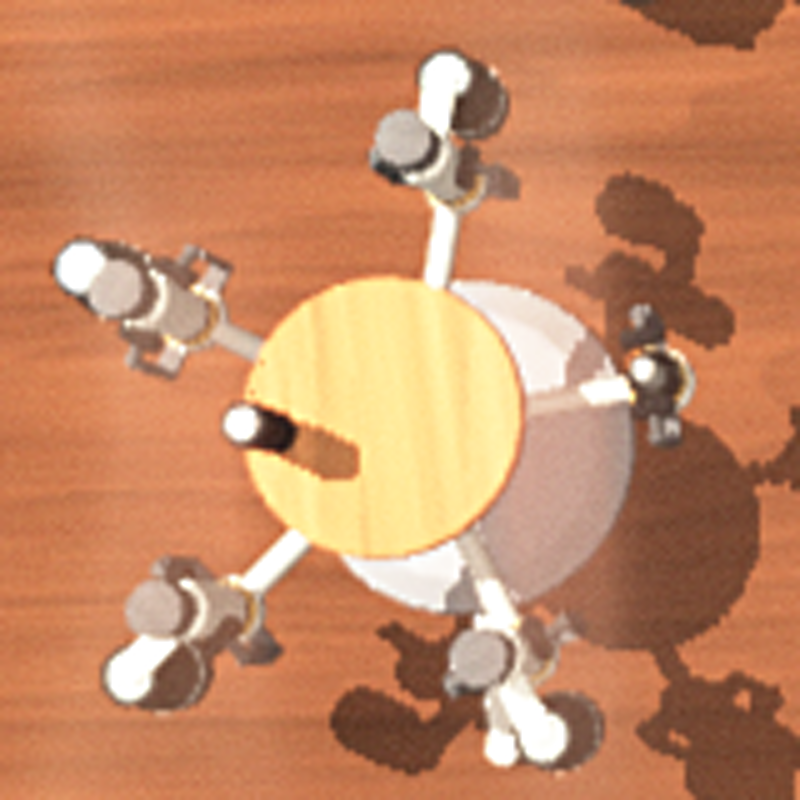

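View pics/s_car.png

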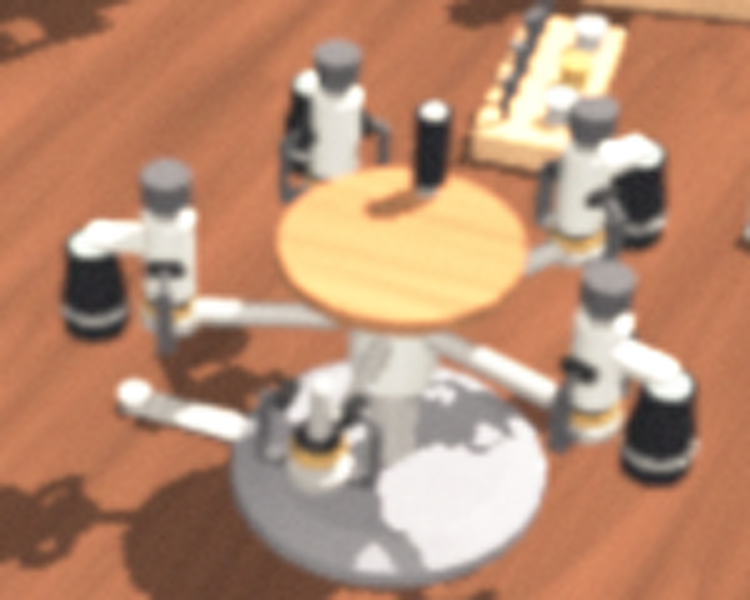

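View pics/t_lp.png

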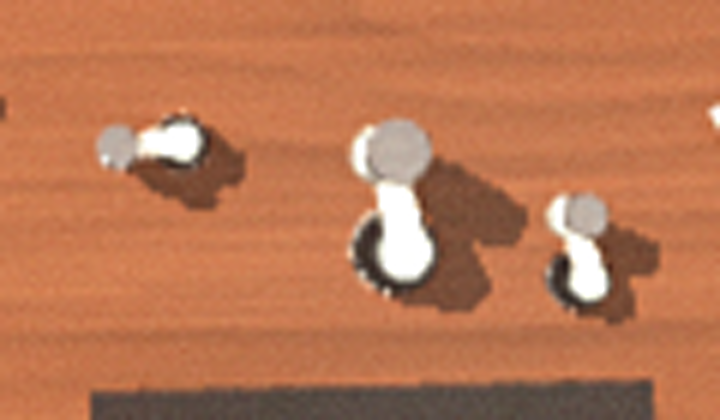

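View pics/s_lp.png

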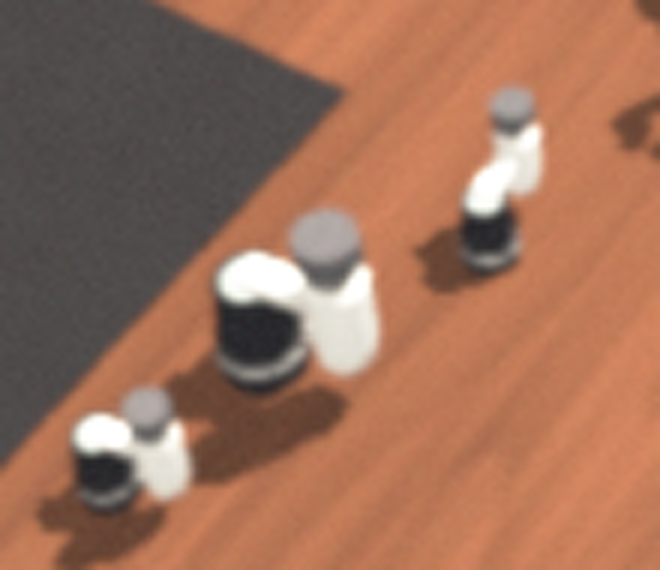

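```bash
cat >> h.py <<'E'
def cp(p,x0,y0,s): return (x0+(p[0]+.5)/s-.5, y0+(p[1]+.5)/s-.5)
E
python3 - <<'E'
from h import *
t=load('top0');s=load('scene0')
T=lambda p:cp(p,80,130,5); S=lambda p:cp(p,215,80,5)
TL=lambda p:cp(p,255,215,6); SL=lambda p:cp(p,135,195,6)
def show(n,a,b):
    p,e=tri([(t,a),(s,b)]);print(n,np.round(p,4),e)
show('crank top',T((243,424)),S((433,108)))
show('disc top',T((384,417)),S((403,243)))
show('pin tip',T((646,370)),S((325,388)))
show('stud',T((500,745)),S((133,393)))
show('knob top',TL((399,151)),SL((326,232)))
show('elbow top',TL((408,250)),SL((262,275)))
# disc edge fit: 
# knob tops of hung
for n,a,b in [('h1',(404,138),(604,285)),('h2',(117,288),(596,115)),('h3',(158,606),(337,60)),('h4',(480,657),(166,180))]:
    show(n,T(a),S(b))
im=cv2.imread('pics/top0.png');hsv=cv2.cvtColor(im,cv2.COLOR_BGR2HSV)
print(hsv[200,160],hsv[170,200],hsv[300,200])
E
```

```text
crank top [0.5964 0.1147 0.2174] [array([-0.2, -0.2]), array([-0.2,  0.1])]
disc top [0.6042 0.0708 0.1638] [array([-0.4, -0.4]), array([-0.5,  0.1])]
pin tip [ 0.6228 -0.0473  0.1635] [array([-0.5, -0.6]), array([-0.7,  0.2])]
stud [0.4472 0.053  0.0061] [array([0.3, 0.3]), array([ 0.4, -0.1])]
knob top [ 0.5373 -0.3033  0.0984] [array([-0.2, -0.2]), array([-0.3,  0. ])]
elbow top [ 0.5002 -0.3088  0.0537] [array([-0.9, -1. ]), array([-1.4,  0.2])]
h1 [0.7218 0.052  0.1973] [array([0.4, 0.5]), array([ 0.5, -0.2])]
h2 [0.6601 0.18   0.1958] [array([-0.2, -0.2]), array([-0.2,  0.1])]
h3 [0.5204 0.1559 0.1986] [array([0.1, 0.1]), array([ 0.1, -0. ])]
h4 [0.4964 0.0176 0.1983] [array([-0.1, -0.1]), array([-0.2,  0. ])]
[ 24 105 255] [ 10 135 147] [ 11 149 194]
```

```bash
python3 - <<'E'
from h import *
from scipy.optimize import least_squares
P=np.array([[.6228,-.0473],[.7218,.052],[.6601,.18],[.5204,.1559],[.4964,.0176]])
crank=np.array([.5964,.1147])
def f(x):
    r=[]
    for k in range(5):
        a=x[2]+k*2*np.pi/5
        r.append(x[:2]+.12*np.array([np.cos(a),np.sin(a)])-P[k])
    r.append(x[:2]-.045*np.array([np.cos(x[2]),np.sin(x[2])])-crank)
    return np.concatenate(r)
o=least_squares(f,[.604,.07,-1.5]);print(o.x,np.round(f(o.x).reshape(-1,2)*1e3,1))
c=o.x[:2]; t=load('top0');s=load('scene0')
print('disc in views',proj(t,[*c,.167]),proj(s,[*c,.167]))
st=np.array([.4472,.053]);print('stud r',np.linalg.norm(st-c))
ps=np.arctan2(*(st-c)[::-1]);print('stud angle',ps,'carousel',o.x[2]-ps)
# check base in scene
for fn,cam in(('top0',t),('scene0',s)):
    im=cv2.imread(f'pics/{fn}.png')
    im=cv2.resize(im,None,fx=3,fy=3,interpolation=cv2.INTER_CUBIC)
    def dr(p,col):
        for q in proj(cam,p): cv2.circle(im,(int(q[0]*3+1),int(q[1]*3+1)),1,col,-1)
    a=np.linspace(0,2*np.pi,80)
    for r,z in((.088,.022),(.120,.130),(.12,.204)): dr(np.c_[c[0]+r*np.cos(a),c[1]+r*np.sin(a),0*a+z],(0,255,0))
    for z in(0,.006,.02): dr(np.array([[c[0]+.157*np.cos(ps),c[1]+.157*np.sin(ps),z]]),(0,0,255))
    h=[c[0]+.12*np.cos(o.x[2]),c[1]+.12*np.sin(o.x[2])]
    dr(np.array([[*h,.13],[*h,.1695]]),(255,0,255))
    x0,y0=((240,390) if fn=='top0' else (645,240))
    cv2.imwrite(f'pics/ov_{fn}.png',im[y0:y0+480,x0:x0+480])
a=cv2.imread('pics/ov_top0.png');b=cv2.imread('pics/ov_scene0.png');cv2.imwrite('pics/ov.png',cv2.resize(np.hstack([a,b]),(800,400)))
E
```

```text
[ 0.60412486  0.07140405 -1.41799853] [[-0.4  0.1]
 [ 0.8  0.1]
 [-1.  -1.9]
 [-0.8  0.7]
 [ 0.6 -0.2]
 [ 0.9  1.2]]
disc in views [[155.36090873 212.44991761]] [[294.85204624 127.20046889]]
stud r 0.15800038464042834
stud angle -3.024846598127146 carousel 1.6068480668107965
```

View pics/ov.png

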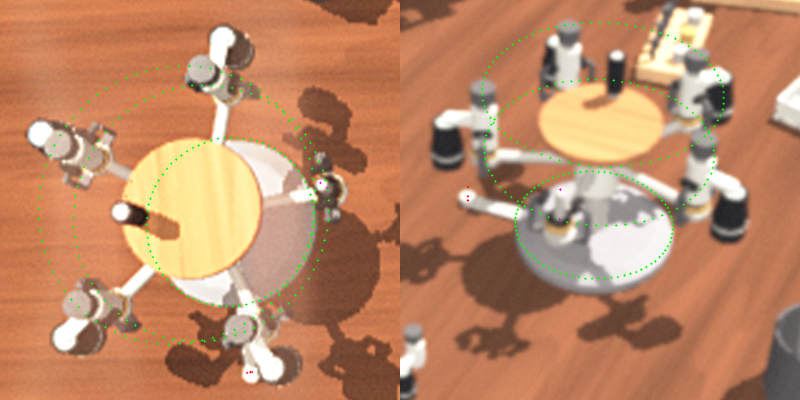

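View pics/ov_scene0.png

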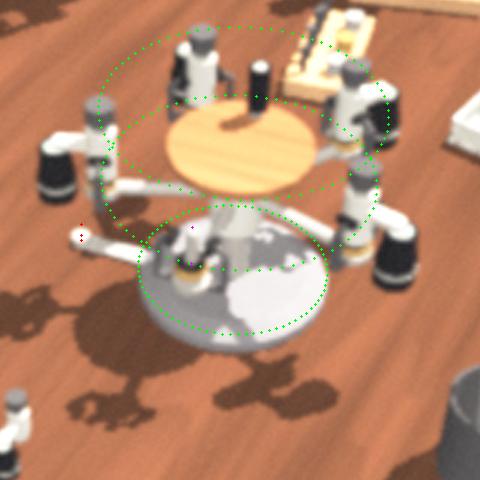

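```bash
cat >> h.py <<'E'
def tool(): 
    o=ctrl.get_obs(); return np.array(o['ee_pos']),R.from_euler('xyz',o['eef_rot']),o
def down(a): # tool pointing down, tool y at world angle a
    x=np.array([0,0,-1.]);y=np.array([np.cos(a),np.sin(a),0]);return R.from_matrix(np.c_[x,y,np.cross(x,y)])
E
python3 - <<'E'
from h import *
p,r,o=tool();print(p,r.as_matrix().round(4))
a=np.arctan2(*r.as_matrix()[[1,0],1]);print('y angle',a)
for tgt in(0.117,0.117-np.pi,0.117+np.pi): print(tgt,(r.inv()*down(tgt)).as_rotvec())
E
```

```text
[0.2360458  0.49651685 0.20495608] [[-5.000e-04  4.293e-01  9.031e-01]
 [-9.000e-04  9.031e-01 -4.293e-01]
 [-1.000e+00 -1.000e-03 -0.000e+00]]
y angle 1.127025975940001
0.117 [1.01002587e+00 4.62806918e-04 9.26136435e-04]
-3.024592653589793 [-2.13156649e+00 -1.08051940e-03  5.39954843e-04]
3.258592653589793 [-2.13156649e+00 -1.08051940e-03  5.39954843e-04]
```

Request:
play_rows --deltas '[[[-8, 0, 0, 0.1443, 0, 0, 60], [-8, 0, 0, 0.1443, 0, 0, 60], [-8, 0, 0, 0.1443, 0, 0, 60], [-8, 0, 0, 0.1443, 0, 0, 60], [-8, 0, 0, 0.1443, 0, 0, 60], [-8, 0, 0, 0.1443, 0, 0, 60], [-8, 0, 0, 0.1443, 0, 0, 60], [0, 22, 30, 0, 0, 0, 60], [0, 22, 30, 0, 0, 0, 60], [0, 22, 30, 0, 0, 0, 60]]]'

```text
time_s: 1.1
ee_pos: [0.3127, 0.4139, 0.2611]
eef_rot: [-0.821, 1.57, -2.274]
force: [1.0, 0.4, 0.6]
grip_width: 0.0596
```

Request:
play_rows --deltas '[[[0, 25, 33, 0, 0, 0, 60], [0, 25, 33, 0, 0, 0, 60], [0, 25, 33, 0, 0, 0, 60], [0, 25, 33, 0, 0, 0, 60], [0, 25, 33, 0, 0, 0, 60], [0, 25, 33, 0, 0, 0, 60], [0, 25, 33, 0, 0, 0, 60], [0, 25, 33, 0, 0, 0, 60], [0, 25, 33, 0, 0, 0, 60], [0, 22, 30, 0, 0, 0, 60]]]'

```text
time_s: 2.1
ee_pos: [0.5966, 0.1174, 0.261]
eef_rot: [-1.488, 1.57, -2.942]
force: [-0.2, 0.4, -0.5]
grip_width: 0.06
```

```bash
cat >> h.py <<'E'
def need(tp,ang):
    p,r,o=tool(); d=r.inv().apply(np.array(tp)-p)*1e3
    print('pos',p.round(4),'need mm',d.round(1),'rot',(r.inv()*down(ang)).as_rotvec().round(4),'q',o['qpos'].round(3),'F',o['force'].round(2),'M',o['moment'].round(2),'w',round(o['grip_width'],4),'t',o['time_s'])
E
python3 - <<'E'
from h import *
need([.5973,.1159,.183],.117)
E
```

```text
pos [0.5966 0.1174 0.261 ] need mm [78.   0.6  1.6] rot [-0.0005  0.0001  0.0008] q [ 0.134  0.4    1.26  -0.     1.483  0.018] F [-0.18  0.39 -0.55] M [-0.04  0.12  0.02] w 0.06 t 2.1
```

Request:
play_rows --deltas '[[[20, 0.6, 1.6, 0, 0, 0, 60], [20, 0, 0, 0, 0, 0, 60], [20, 0, 0, 0, 0, 0, 60], [13, 0, 0, 0, 0, 0, 60], [5, 0, 0, 0, 0, 0, 60], [0, 0, 0, 0, 0, 0, 60], [0, 0, 0, 0, 0, 0, 10], [0, 0, 0, 0, 0, 0, 10], [0, 0, 0, 0, 0, 0, 10], [0, 0, 0, 0, 0, 0, 10]]]' --grip_force 15

```text
time_s: 3.1
ee_pos: [0.5965, 0.1176, 0.1838]
eef_rot: [1.581, 1.57, 0.128]
force: [0.8, -0.6, -0.3]
grip_width: 0.0317
```

```bash
python3 - <<'E'
from h import *
need([.5973,.1159,.183],.117)
snap('top','top1');snap('scene','scene1')
c=np.array([.6041,.0714]);ps=-3.0248
a0=np.arctan2(.1159-.0714,.5973-.6041);a1=ps+np.pi
A=np.linspace(a0,a1,17);P=np.c_[c[0]+.045*np.cos(A),c[1]+.045*np.sin(A)]
r=tool()[1]
for d in np.diff(P,axis=0): print(np.round(r.inv().apply([*d*1e3,0]),2))
crop('top1',80,130,240,290,4,'t1');crop('scene1',215,60,365,200,4,'s1')
cv2.imwrite('pics/c1.png',cv2.resize(np.hstack([cv2.imread('pics/t1.png')[:560],cv2.imread('pics/s1.png')]),(800,360)))
E
```

```text
pos [0.5965 0.1176 0.1838] need mm [0.8 0.6 1.8] rot [-0.     -0.     -0.0005] q [ 0.134  0.446  1.373 -0.     1.322  0.017] F [ 0.81 -0.56 -0.29] M [-0.04  0.07 -0.02] w 0.0317 t 3.1
[0.   4.51 0.07]
[0.   4.48 0.52]
[0.   4.41 0.97]
[0.   4.29 1.4 ]
[0.   4.13 1.83]
[0.   3.92 2.23]
[0.   3.68 2.61]
[0.   3.4  2.97]
[0.   3.09 3.3 ]
[0.   2.74 3.59]
[0.   2.37 3.84]
[0.   1.97 4.06]
[0.   1.55 4.24]
[0.   1.12 4.37]
[0.   0.68 4.46]
[0.   0.23 4.51]
```

View pics/c1.png

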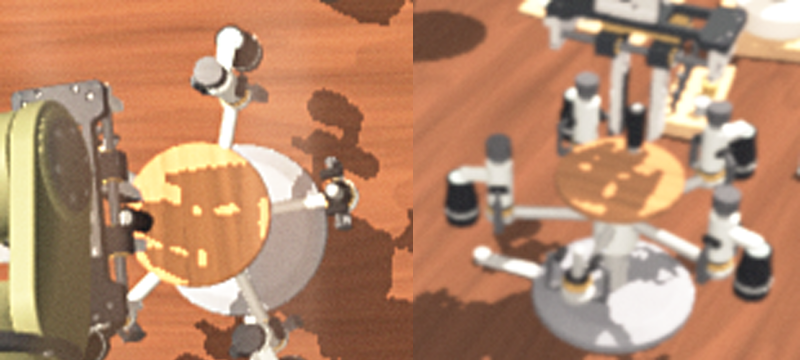

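Request:
play_rows --deltas '[[[0, 0, 1.8, 0, 0, 0, 10], [0, 0, 0, 0, 0, 0, 10], [0, 0, 0, 0, 0, 0, 10], [0, 0, 0, 0, 0, 0, 10], [0, 4.5, 0.1, 0, 0, 0, 10], [0, 4.5, 0.5, 0, 0, 0, 10], [0, 4.4, 1.0, 0, 0, 0, 10], [0, 4.3, 1.4, 0, 0, 0, 10], [0, 4.1, 1.8, 0, 0, 0, 10], [0, 3.9, 2.2, 0, 0, 0, 10]]]' --grip_force 20

```text
time_s: 4.2
ee_pos: [0.6229, 0.1129, 0.1836]
eef_rot: [-3.103, 1.569, 1.728]
force: [-2.4, 6.7, 1.0]
grip_width: 0.0201
```

```bash
python3 - <<'E'
from h import *
c=np.array([.6041,.0714])
A=np.linspace(1.7236,.1168,17)[6]
need([*(c+.045*np.array([np.cos(A),np.sin(A)])),.183],.117)
E
```

```text
pos [0.6229 0.1129 0.1836] need mm [0.6 0.6 1.1] rot [ 0.0008 -0.0019  0.0001] q [0.121 0.503 1.29  0.002 1.349 0.003] F [-2.4   6.72  1.  ] M [1.2  0.43 0.03] w 0.0201 t 4.2
```

Width 20 mm: sleeve gripped and following. Continue round.

Request:
play_rows --deltas '[[[0, 3.7, 2.6, 0, 0, 0, 10], [0, 3.4, 3.0, 0, 0, 0, 10], [0, 3.1, 3.3, 0, 0, 0, 10], [0, 2.7, 3.6, 0, 0, 0, 10], [0, 2.4, 3.8, 0, 0, 0, 10], [0, 2.0, 4.1, 0, 0, 0, 10], [0, 1.6, 4.2, 0, 0, 0, 10], [0, 1.1, 4.4, 0, 0, 0, 10], [0, 0.7, 4.5, 0, 0, 0, 10], [0, 0.2, 4.5, 0, 0, 0, 10]]]'

```text
time_s: 5.2
ee_pos: [0.6482, 0.0765, 0.1836]
eef_rot: [2.712, 1.57, 1.258]
force: [-1.4, 4.0, 3.0]
grip_width: 0.0192
```

```bash
python3 - <<'E'
from h import *
c=np.array([.6041,.0714])
A=.1168
need([*(c+.045*np.array([np.cos(A),np.sin(A)])),.183],.117)
snap('top','top2');snap('scene','scene2')
crop('top2',80,130,240,290,5,'t2');crop('scene2',195,80,355,200,5,'s2')
E
```

```text
pos [0.6482 0.0765 0.1836] need mm [ 0.6  0.6 -0.1] rot [ 0.0001 -0.0004 -0.0002] q [ 0.061  0.549  1.222  0.     1.371 -0.056] F [-1.42  3.97  2.95] M [0.74 0.36 0.02] w 0.0192 t 5.2
```

View pics/t2.png

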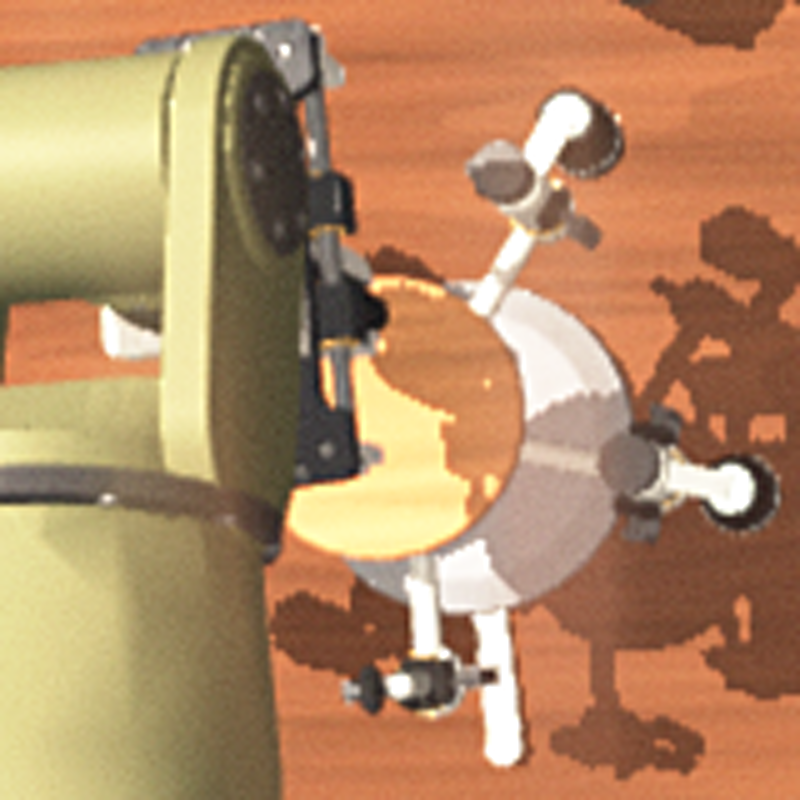

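View pics/s2.png

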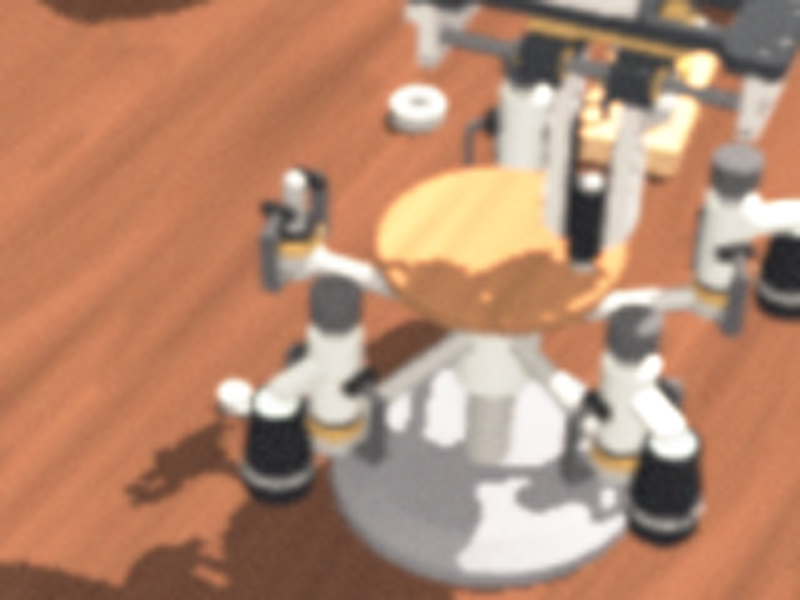

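```bash
python3 - <<'E'
from h import *
t=load('top2');s=load('scene2')
T=lambda p:cp(p,80,130,5); S=lambda p:cp(p,195,80,5)
def show(n,a,b):
    p,e=tri([(t,a),(s,b)]);print(n,np.round(p,4),e);return p
h=show('pin tip',T((400,686)),S((294,180)))
st=show('stud',T((503,748)),S((234,394)))
hk=[show('k',T(a),S(b)) for a,b in [((630,463),(634,322)),((500,172),(738,165))]]
c=np.array([.6041,.0714])
for p in [h,st]+hk: v=p[:2]-c; print(np.linalg.norm(v),np.arctan2(v[1],v[0]))
c3=[*c,.022];print((proj(t,c3)-[80,130])*5, (proj(s,c3)-[195,80])*5)
v=np.array([np.cos(-3.0248),np.sin(-3.0248)])
print((proj(t,[*(c+.12*v),.1695])-[80,130])*5, (proj(s,[*(c+.12*v),.1695])-[195,80])*5)
E
```

```text
pin tip [0.4848 0.0614 0.1662] [array([-0.4, -0.4]), array([-0.5,  0.1])]
stud [0.4466 0.0525 0.0051] [array([-0.1, -0.1]), array([-0.1,  0. ])]
k [ 0.6396 -0.0106  0.1776] [array([-14.8, -27.1]), array([-28.8,   2.5])]
k [0.7132 0.0069 0.2814] [array([ -8.3, -12.8]), array([-13.6,   3.6])]
0.11974587294557022 -3.0578588406797538
0.15867443441156986 -3.0223550509219366
0.08935772018485733 -1.1625511144631888
0.12676174185897596 -0.5335810617520036
[[458.77171926 440.41480449]] [[485.96595365 443.34704564]]
[[402.99710067 681.49312523]] [[285.86236058 177.42998796]]
```

```bash
python3 - <<'E'
from h import *
from scipy.optimize import least_squares
t=load('top2');s=load('scene2')
T=lambda p:cp(p,80,130,5); S=lambda p:cp(p,195,80,5)
c=np.array([.6041,.0714])
def show(n,a,b):
    p,e=tri([(t,a),(s,b)]);print(n,np.round(p,4),e);v=p[:2]-c; print(np.linalg.norm(v),np.arctan2(v[1],v[0]));return p
show('k1',T((630,463)),S((335,288)))
show('k2',T((500,178)),S((634,320)))
E
python3 - <<'E'
from h import *
crop('top2',135,250,190,290,12,'t2b');crop('scene2',230,100,290,145,12,'s2b')
E
```

```text
k1 [ 0.5761 -0.0485  0.207 ] [array([0. , 0.1]), array([ 0.1, -0. ])]
0.12310975595078952 -1.800127024862936
k2 [0.7035 0.01   0.198 ] [array([0., 0.]), array([ 0., -0.])]
0.11683261760263132 -0.5536607453076213
```

View pics/t2b.png

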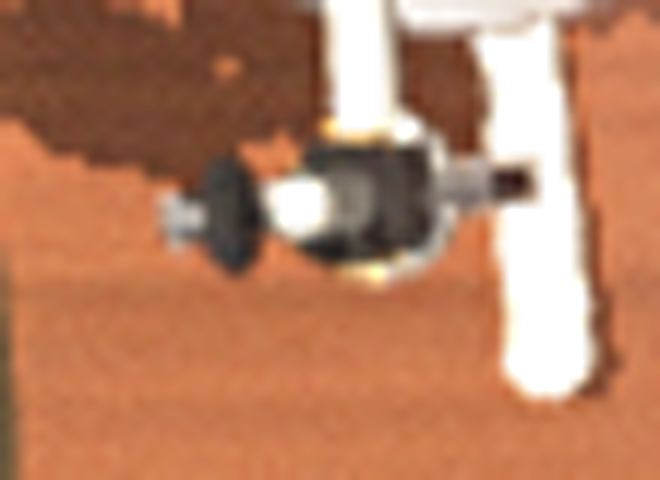

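View pics/s2b.png

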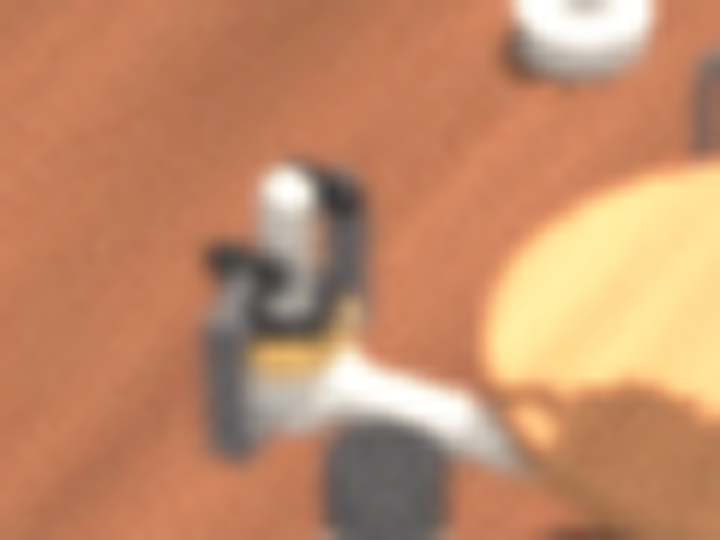

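Request:
play_rows --deltas '[[[0, 0, -0.8, 0, 0, 0, 10], [0, 0, -0.8, 0, 0, 0, 10], [0, 0, 0, 0, 0, 0, 10], [0, 0, 0, 0, 0, 0, 10]]]'

```text
time_s: 5.7
ee_pos: [0.648, 0.0781, 0.1836]
eef_rot: [0.819, 1.57, -0.635]
force: [1.5, -3.1, 2.9]
grip_width: 0.019
```

```bash
python3 - <<'E'
from h import *
c=np.array([.6041,.0714])
A=.1168
need([*(c+.045*np.array([np.cos(A),np.sin(A)])),.183],.117)
E
```

```text
pos [0.648  0.0781 0.1836] need mm [0.6 0.6 1.5] rot [-0.      0.0002 -0.0002] q [ 0.064  0.548  1.222 -0.     1.371 -0.053] F [ 1.52 -3.1   2.9 ] M [-0.59 -0.13  0.01] w 0.019 t 5.7
```

Request:
play_rows --deltas '[[[0, 0, 0, 0, 0, 0, 60], [0, 0, 0, 0, 0, 0, 60], [0, 0, 0, 0, 0, 0, 60], [0, 0, 0, 0, 0, 0, 60], [-10, 0, 0, 0, 0, 0, 60], [-15, 0, 0, 0, 0, 0, 60], [-20, 0, 0, 0, 0, 0, 60], [-20, 0, 0, 0, 0, 0, 60], [-15, 0, 0, 0, 0, 0, 60], [0, -15, 36, 0, 0, 0, 60]]]'

```text
time_s: 6.7
ee_pos: [0.6382, 0.0431, 0.2671]
eef_rot: [1.589, 1.566, 0.139]
force: [0.9, -1.4, -0.0]
grip_width: 0.0597
```

Request:
play_rows --deltas '[[[0, -15, 36, 0, 0, 0, 60], [0, -15, 36, 0, 0, 0, 60], [0, -15, 36, 0, 0, 0, 60], [0, -15, 36, 0, 0, 0, 60], [0, -15, 36, 0, 0, 0, 60], [0, -15, 36, 0, 0, 0, 60], [0, -15, 36, 0, 0, 0, 60], [0, -15, 36, 0, 0, 0, 60], [0, -15, 36, 0, 0, 0, 60], [0, 0, 0, 0, 0, 0, 60]]]'

```text
time_s: 7.7
ee_pos: [0.5396, -0.3007, 0.2647]
eef_rot: [0.469, 1.569, -0.989]
force: [-0.1, 1.1, -0.4]
grip_width: 0.06
```

```bash
python3 - <<'E'
from h import *
need([.5366,-.3019,.073],.117)
snap('top','top3');snap('scene','scene3')
crop('top3',80,130,240,290,5,'t3');crop('scene3',195,80,355,200,5,'s3')
E
```

```text
pos [ 0.5396 -0.3007  0.2647] need mm [191.7  -3.2   0.6] rot [-0.0043  0.0012 -0.0006] q [-5.670e-01  4.200e-01  1.223e+00 -1.000e-03  1.497e+00 -6.800e-01] F [-0.12  1.08 -0.4 ] M [-0.01  0.05  0.04] w 0.06 t 7.7
```

View pics/t3.png

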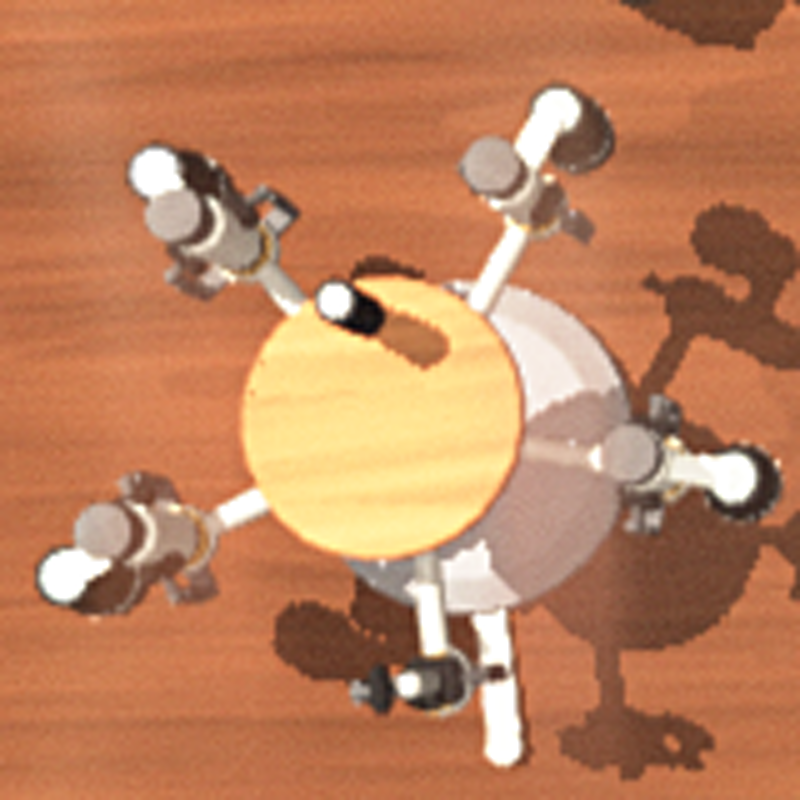

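View pics/s3.png

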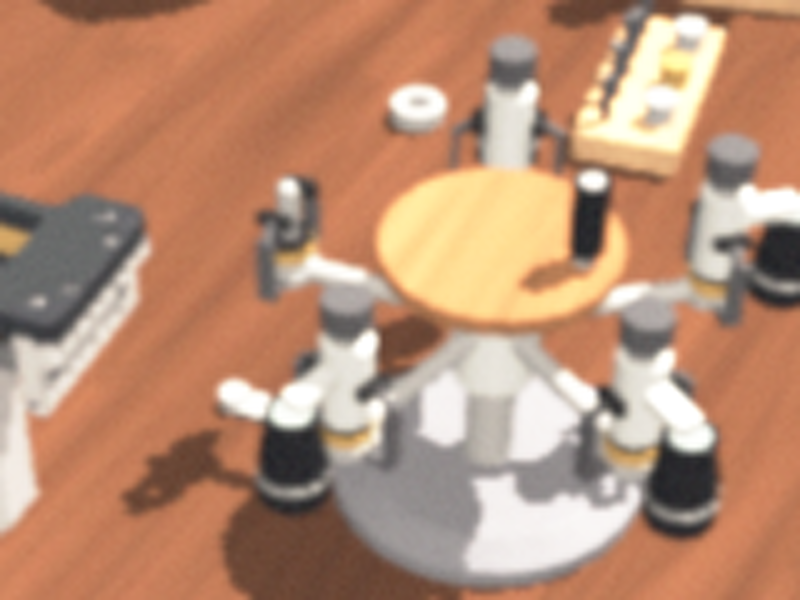

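```bash
cat > fit.py <<'E'
from h import *
from scipy.optimize import least_squares
T=lambda p:cp(p,80,130,5); S0=lambda p:cp(p,215,80,5); S=lambda p:cp(p,195,80,5)
t=load('top3');s=load('scene3')
# (stage, kind, k, top, scene)
D=[(0,'p',0,T((646,370)),S0((325,388))),(0,'k',1,T((404,138)),S0((604,285))),(0,'k',2,T((117,288)),S0((596,115))),(0,'k',3,T((158,606)),S0((337,60))),(0,'k',4,T((480,657)),S0((166,180))),(0,'c',0,T((243,424)),S0((433,108))),
(1,'p',0,T((410,684)),S((289,188))),(1,'k',1,T((634,452)),S((348,301))),(1,'k',2,T((493,166)),S((648,319))),(1,'k',3,T((174,215)),S((732,152))),(1,'k',4,T((107,532)),S((514,52))),(1,'c',0,T((337,300)),S((592,181))),(1,'s',0,T((503,748)),S((234,394)))]
def f(x):
    c=x[:2];r=[]
    for st,kd,k,a,b in D:
        ang=x[2+st]+k*2*np.pi/5
        if kd=='c': P=[*(c-.045*np.array([np.cos(ang),np.sin(ang)])),.2155]
        elif kd=='s': P=[*(c+.157*np.array([np.cos(x[4]),np.sin(x[4])])),x[5]]
        else: P=[*(c+.12*np.array([np.cos(ang),np.sin(ang)])),x[6] if kd=='k' else .1690]
        r+=[proj(t,P)[0]+x[7:9]-a, proj(s,P)[0]+x[9:11]-b]
    return np.concatenate(r)
g=lambda x:np.r_[f(x),x[7:11]*.5]
o=least_squares(g,[.604,.071,-1.42,-3.04,-3.02,.01,.2,0,0,0,0],loss='soft_l1')
J=np.linalg.pinv(o.jac.T@o.jac);print(o.x.round(4),np.sqrt(np.diag(J))[:6].round(4)*.5)
print('carousel err',o.x[3]-o.x[4]);print(f(o.x).reshape(-1,4).round(1))
E
python3 fit.py
```

```text
[ 0.6043  0.0698 -1.4204 -3.0149 -3.0193  0.0091  0.2008 -0.1821  0.3794
  0.2133  0.363 ] [0.00165 0.0018  0.00365 0.00345 0.01035 0.00285]
carousel err 0.004386853024903381
[[-0.4 -0.3 -0.9 -0.9]
 [ 0.5  0.1  0.9 -0.4]
 [ 0.3  0.  -0.5 -0.6]
 [-0.2  0.7  0.1 -0.3]
 [ 0.1 -0.  -0.1 -0.1]
 [ 0.1 -0.3  0.3  1.2]
 [ 0.1  0.1 -0.4 -0.6]
 [-0.7  0.1 -0.1  0.5]
 [-0.1 -0.2  0.3 -0.1]
 [ 0.3 -0.2  0.1  0.4]
 [-0.2  0.2 -0.4  0.5]
 [-0.1  0.1  0.2  0.5]
 [ 0.1 -0.3  0.3 -0.1]]
```

```bash
python3 - <<'E'
from h import *
t=load('top0');s=load('scene0')
TL=lambda p:cp(p,255,215,6); SL=lambda p:cp(p,135,195,6)
dt=np.array([.18,-.38]);ds=np.array([-.21,-.36])
k,e=tri([(t,TL((399,151))+dt),(s,SL((326,232))+ds)]);print('knob',k.round(4),e)
for z in(.052,.058,.064): 
    a=atz(t,TL((408,250))+dt,z);print(z,'top',a.round(4),np.hypot(*(a-k)[:2]).round(4),np.arctan2(*(a-k)[[1,0]]).round(3))
    a=atz(s,SL((262,275))+ds,z);print(z,'sc',a.round(4),np.hypot(*(a-k)[:2]).round(4),np.arctan2(*(a-k)[[1,0]]).round(3))
a=atz(s,SL((258,355))+ds,.004);print('bottom sc',a.round(4),np.hypot(*(a-k)[:2]),np.arctan2(*(a-k)[[1,0]]))
# overlay
im=cv2.resize(cv2.imread('pics/scene0.png')[195:290,135:245],None,fx=6,fy=6,interpolation=cv2.INTER_CUBIC)
im2=cv2.resize(cv2.imread('pics/top0.png')[215:285,255:375],None,fx=6,fy=6,interpolation=cv2.INTER_CUBIC)
A=np.linspace(0,6.28,50)
for img,cam,x0,y0,d in((im,s,135,195,ds),(im2,t,255,215,dt)):
  for ang,col in((-2.96,(0,255,0)),):
    l=k[:2]+.04*np.array([np.cos(ang),np.sin(ang)])
    for cc,r,z in((k[:2],.013,.099),(k[:2],.013,.081),(k[:2],.0105,.025),(l,.018,0),(l,.018,.053)):
        for q in proj(cam,np.c_[cc[0]+r*np.cos(A),cc[1]+r*np.sin(A),0*A+z]): cv2.circle(img,(int((q[0]-d[0]-x0+.5)*6),int((q[1]-d[1]-y0+.5)*6)),1,col,-1)
cv2.imwrite('pics/ovl_s.png',im);cv2.imwrite('pics/ovl_t.png',im2)
E
```

```text
knob [ 0.5378 -0.3037  0.1006] [array([-0.1, -0.1]), array([-0.1,  0. ])]
0.052 top [ 0.4987 -0.3117  0.052 ] 0.04 -2.94
0.052 sc [ 0.5006 -0.3053  0.052 ] 0.0373 -3.099
0.058 top [ 0.4987 -0.311   0.058 ] 0.0398 -2.958
0.058 sc [ 0.5042 -0.3085  0.058 ] 0.0339 -3.0
0.064 top [ 0.4988 -0.3102  0.064 ] 0.0396 -2.976
0.064 sc [ 0.5078 -0.3117  0.064 ] 0.031 -2.881
bottom sc [ 0.4952 -0.3123  0.004 ] 0.04348880434721986 -2.943818417156011
```

View pics/ovl_s.png

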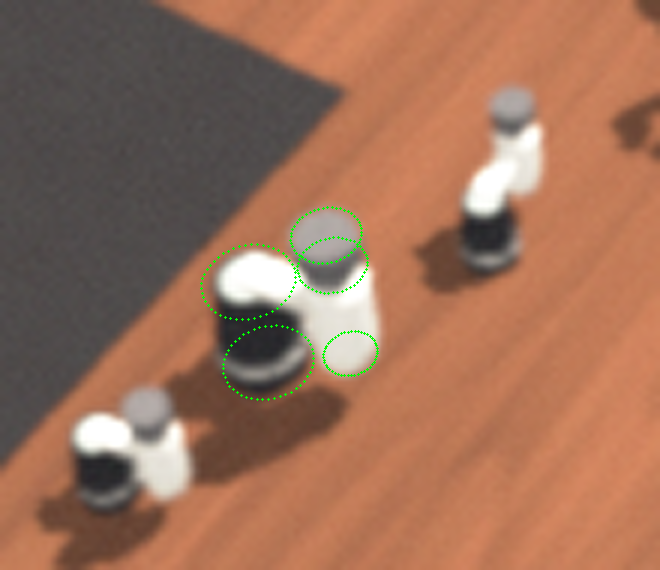

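View pics/ovl_t.png

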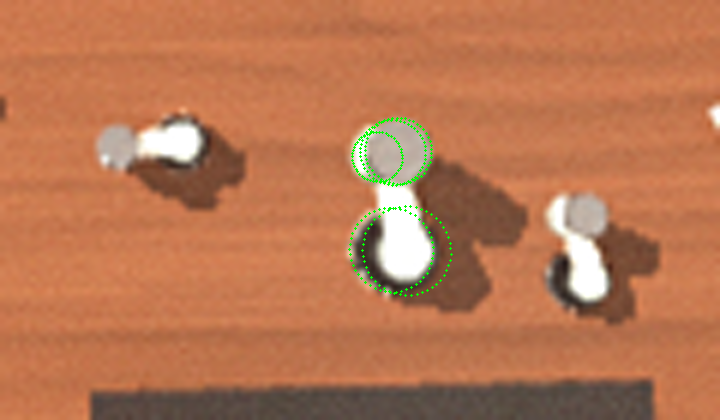

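Request:
play_rows --deltas '[[[30, -1.3, 0, 0, 0, 0, 44], [35, -1.3, 0, 0, 0, 0, 44], [35, 0, 0, 0, 0, 0, 44], [35, 0, 0, 0, 0, 0, 44], [30, 0, 0, 0, 0, 0, 44], [15, 0, 0, 0, 0, 0, 44], [5, 0, 0, 0, 0, 0, 44], [0, 0, 0, 0, 0, 0, 44]]]'

```text
time_s: 8.6
ee_pos: [0.539, -0.2969, 0.0793]
eef_rot: [0.937, 1.57, -0.516]
force: [0.5, 0.5, 0.5]
grip_width: 0.0443
```

```bash
python3 - <<'E'
from h import *
need([.537,-.301,.074],.117)
snap('top','top4');snap('scene','scene4')
crop('top4',255,195,375,285,5,'t4');crop('scene4',135,175,245,290,5,'s4')
cv2.imwrite('pics/c4.png',np.hstack([cv2.imread('pics/t4.png'),cv2.imread('pics/s4.png')[:450,:200*1]]))
E
```

```text
pos [ 0.539  -0.2969  0.0793] need mm [ 5.3 -2.5  3.8] rot [ 0.0006  0.0005 -0.0006] q [-0.563  0.566  1.449  0.     1.126 -0.681] F [0.53 0.53 0.49] M [-0.09  0.06 -0.04] w 0.0443 t 8.6
```

View pics/s4.png

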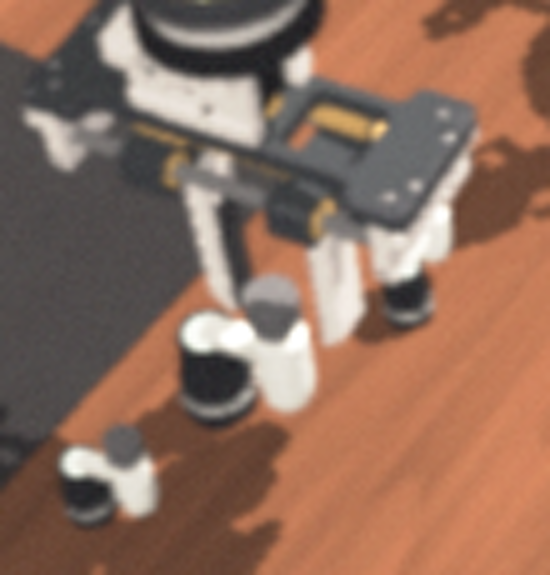

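Request:
play_rows --deltas '[[[2, -2.5, 2, 0, 0, 0, 44], [2, 0, 2, 0, 0, 0, 44], [1, 0, 0, 0, 0, 0, 44], [0, 0, 0, 0, 0, 0, 20], [0, 0, 0, 0, 0, 0, 20], [0, 0, 0, 0, 0, 0, 20], [0, 0, 0, 0, 0, 0, 20], [0, 0, 0, 0, 0, 0, 20], [0, 0, 0, 0, 0, 0, 20], [0, 0, 0, 0, 0, 0, 20]]]' --grip_force 45

```text
time_s: 9.7
ee_pos: [0.5364, -0.3015, 0.0735]
eef_rot: [1.161, 1.571, -0.293]
force: [0.4, -0.3, 0.2]
grip_width: 0.0245
```

```bash
python3 - <<'E'
from h import *
need([.537,-.301,.074],.117)
E
```

```text
pos [ 0.5364 -0.3015  0.0735] need mm [-0.5  0.6 -0.4] rot [-0.      0.     -0.0001] q [-0.572  0.574  1.452  0.     1.116 -0.689] F [ 0.36 -0.28  0.22] M [-0.08  0.01 -0.04] w 0.0245 t 9.7
```

Request:
play_rows --deltas '[[[-5, 0, 0, 0, 0, 0, 20], [-15, 0, 0, 0, 0, 0, 20], [-25, 0, 0, 0, 0, 0, 20], [-30, 0, 0, 0, 0, 0, 20], [-30, 0, 0, 0, 0, 0, 20], [-30, 0, 0, 0, 0, 0, 20], [-30, 0, 0, 0.02, 0, 0, 20], [-30, 0, 0, 0.03, 0, 0, 20], [-20, 0, 0, 0.03, 0, 0, 20], [0, 0, 0, 0, 0, 0, 20]]]'

```text
time_s: 10.7
ee_pos: [0.5369, -0.3018, 0.2925]
eef_rot: [0.962, 1.565, -0.572]
force: [-0.0, -0.1, -0.7]
grip_width: 0.025
```

Request:
play_rows --deltas '[[[0, -4, -30, 0, 0, 0, 20], [0, -4, -40, 0, 0, 0, 20], [0, -4, -40, 0, 0, 0, 20], [0, -4, -40, 0, 0, 0, 20], [0, -4, -40, 0, 0, 0, 20], [0, -4, -40, 0, 0, 0, 20], [0, -4, -40, 0, 0, 0, 20], [0, -4, -40, 0, 0, 0, 20], [0, -4, -30, 0, 0, 0, 20], [0, -3, -19, 0, 0, 0, 20]]]'

```text
time_s: 11.7
ee_pos: [0.4832, 0.0577, 0.2877]
eef_rot: [-1.709, 1.57, 3.042]
force: [0.5, 0.2, -2.0]
grip_width: 0.0247
```

Request:
play_rows --deltas '[[[0, 0, 0, 0, 0, 0, 20], [0, 0, 0, 0, 0, 0, 20], [0, 0, 0, 0, 0, 0, 20]]]'

```text
time_s: 12.0
ee_pos: [0.4842, 0.055, 0.2881]
eef_rot: [-1.277, 1.57, -2.812]
force: [0.3, 0.1, -1.9]
grip_width: 0.0247
```

```bash
python3 - <<'E'
from h import *
need([.4843,.057,.235],.037)
snap('top','top5');snap('scene','scene5')
crop('top5',120,210,240,310,6,'t5');crop('scene5',205,60,325,180,5,'s5')
E
```

```text
pos [0.4842 0.055  0.2881] need mm [53.1  0.2 -2. ] rot [-0.0006  0.0002  0.0006] q [ 0.038  0.106  1.563 -0.     1.474  0.002] F [ 0.3   0.1  -1.93] M [-0.07  0.03  0.  ] w 0.0247 t 12.0
```

View pics/t5.png

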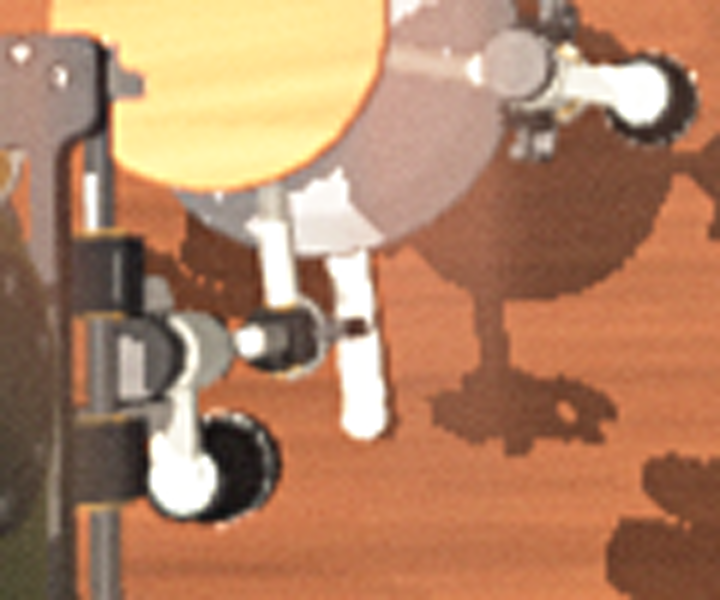

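View pics/s5.png

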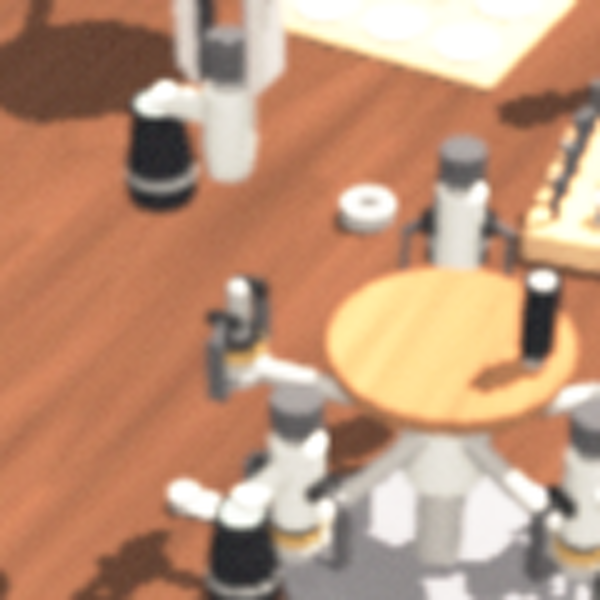

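Request:
play_rows --deltas '[[[10, 0, -1, 0, 0, 0, 20], [15, 0, -1, 0, 0, 0, 20], [15, 0, 0, 0, 0, 0, 20], [12, 0, 0, 0, 0, 0, 20], [6, 0, 0, 0, 0, 0, 20], [0, 0, 0, 0, 0, 0, 20], [0, 0, 0, 0, 0, 0, 20]]]'

```text
time_s: 12.8
ee_pos: [0.4843, 0.0577, 0.2309]
eef_rot: [1.578, 1.57, 0.044]
force: [-0.5, -0.3, -1.9]
grip_width: 0.0246
```

```bash
python3 - <<'E'
from h import *
need([.4843,.057,.2285],.037)
snap('top','top6');snap('scene','scene6')
crop('top6',130,230,200,290,10,'t6');crop('scene6',220,65,290,140,8,'s6')
dt=np.array([-.18,.38]);ds=np.array([.21,.36]) # pixel offsets: seen = proj + d
t=load('top6');s=load('scene6')
h=np.array([.4853,.0546])
for z in(.13,.169,.178,.226,.261):
    print(z,((proj(t,[*h,z])[0]+dt-[130,230]+.5)*10).round(0),((proj(s,[*h,z])[0]+ds-[220,65]+.5)*8).round(0))
E
```

```text
pos [0.4843 0.0577 0.2309] need mm [ 2.4 -0.   0.7] rot [-0.0002 -0.     -0.0006] q [0.044 0.14  1.656 0.    1.345 0.007] F [-0.52 -0.34 -1.89] M [-0.    0.05  0.05] w 0.0246 t 12.8
0.13 [370. 364.] [262. 512.]
0.169 [323. 370.] [260. 417.]
0.178 [311. 371.] [259. 394.]
0.226 [245. 379.] [256. 269.]
0.261 [192. 385.] [253. 173.]
```

View pics/t6.png

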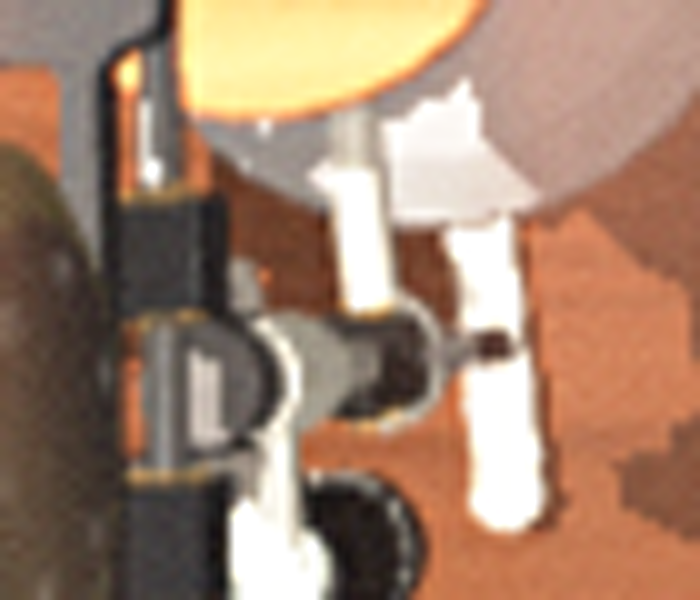

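View pics/s6.png

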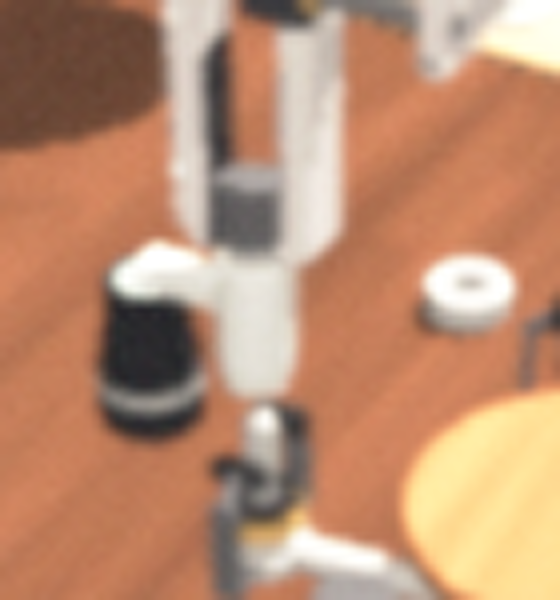

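```bash
python3 - <<'E'
from h import *
crop('top6',140,255,180,280,20,'t6b');crop('scene6',238,80,268,130,12,'s6b');crop('scene3',222,95,282,145,12,'s3b')
E
```

```text
(no output)
```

View pics/t6b.png

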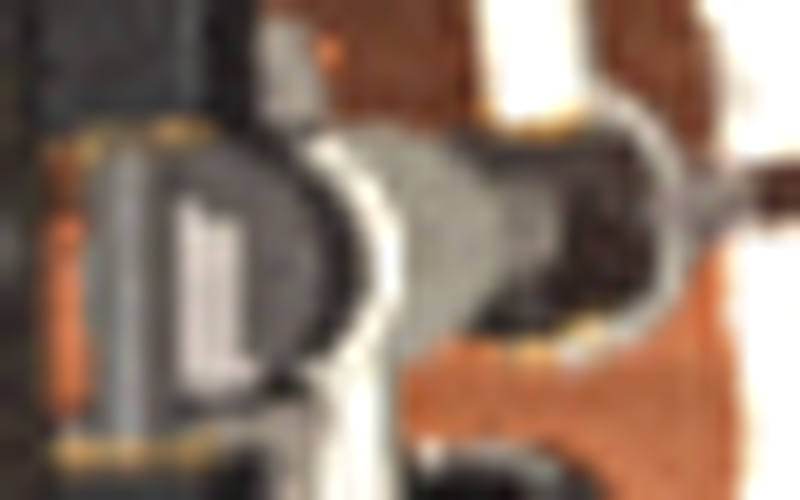

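View pics/s6b.png

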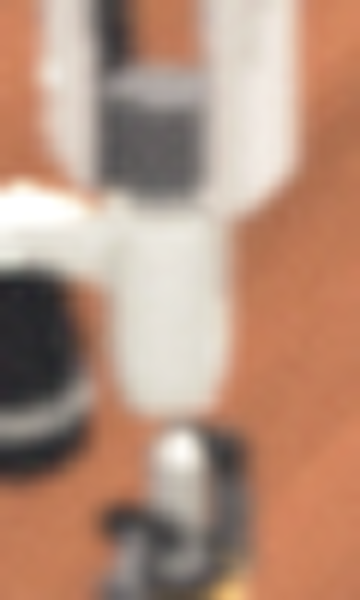

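Request:
play_rows --deltas '[[[2, 0.4, -1, 0, 0, 0, 20], [2, 0, 0, 0, 0, 0, 20], [2, 0, 0, 0, 0, 0, 20], [2, 0, 0, 0, 0, 0, 20], [2, 0, 0, 0, 0, 0, 20], [2, 0, 0, 0, 0, 0, 20], [2, 0, 0, 0, 0, 0, 20], [1, 0, 0, 0, 0, 0, 20], [0, 0, 0, 0, 0, 0, 20]]]'

```text
time_s: 13.8
ee_pos: [0.4844, 0.0588, 0.2153]
eef_rot: [-1.641, 1.571, 3.108]
force: [-0.4, -0.9, -1.5]
grip_width: 0.0248
```

```bash
python3 - <<'E'
from h import *
need([.4847,.0582,.2085],.037)
snap('top','top7');snap('scene','scene7')
crop('top7',140,250,180,280,20,'t7');crop('scene7',220,80,280,140,10,'s7')
E
```

```text
pos [0.4844 0.0588 0.2153] need mm [6.8 0.2 0.6] rot [-0.0001 -0.      0.0002] q [0.046 0.153 1.677 0.    1.311 0.009] F [-0.36 -0.86 -1.48] M [-0.04  0.02  0.04] w 0.0248 t 13.8
```

View pics/s7.png

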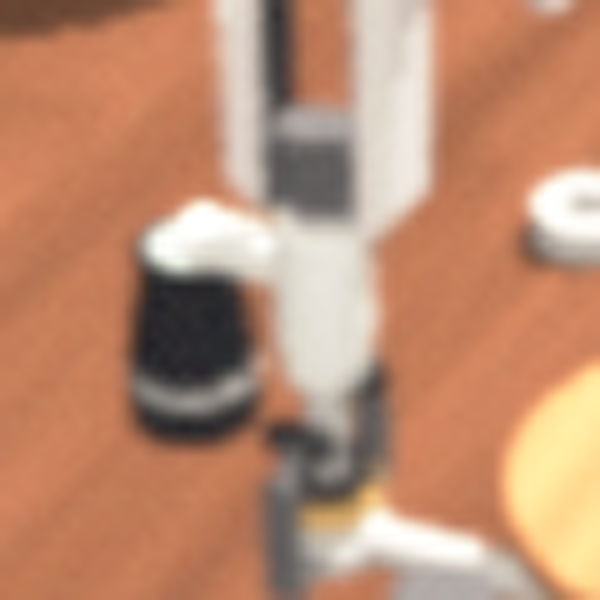

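View pics/t7.png

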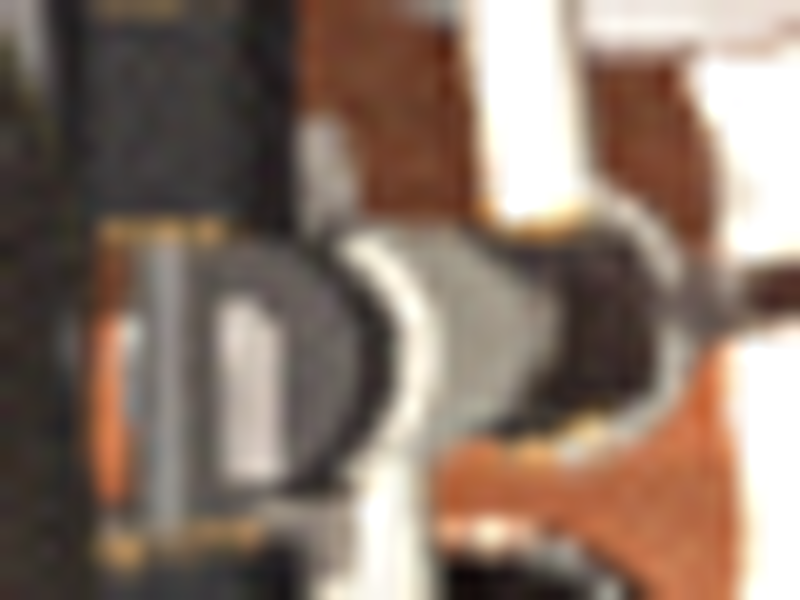

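Request:
play_rows --deltas '[[[1.5, 0, 0, 0, 0, 0, 20], [1.5, 0, 0, 0, 0, 0, 20], [1.5, 0, 0, 0, 0, 0, 20], [1.5, 0, 0, 0, 0, 0, 20], [0, 0, 0, 0, 0, 0, 20], [0, 0, 0, 0, 0, 0, 20]]]'

```text
time_s: 14.5
ee_pos: [0.4845, 0.0588, 0.2094]
eef_rot: [-2.07, 1.571, 2.679]
force: [0.3, -0.1, -1.5]
grip_width: 0.0249
```

```bash
python3 - <<'E'
from h import *
need([.4847,.0588,.2035],.037)
E
```

```text
pos [0.4845 0.0588 0.2094] need mm [5.9 0.2 0. ] rot [-0.0001 -0.      0.    ] q [0.046 0.158 1.686 0.    1.298 0.009] F [ 0.33 -0.13 -1.53] M [-0.07  0.03  0.03] w 0.0249 t 14.5
```

Request:
play_rows --deltas '[[[1.5, 0, 0, 0, 0, 0, 20], [1.5, 0, 0, 0, 0, 0, 20], [1.5, 0, 0, 0, 0, 0, 20], [1.5, 0, 0, 0, 0, 0, 20], [0, 0, 0, 0, 0, 0, 20], [0, 0, 0, 0, 0, 0, 20]]]' --grip_force 60

```text
time_s: 15.1
ee_pos: [0.4845, 0.0588, 0.2034]
eef_rot: [-0.913, 1.571, -2.447]
force: [-0.6, 0.4, -1.8]
grip_width: 0.0244
```

```bash
python3 - <<'E'
from h import *
need([.4847,.0588,.1975],.037)
E
```

```text
pos [0.4845 0.0588 0.2034] need mm [5.9 0.2 0. ] rot [-0.0001  0.      0.    ] q [ 0.046  0.163  1.694 -0.     1.284  0.009] F [-0.63  0.37 -1.8 ] M [-0.05  0.06 -0.04] w 0.0244 t 15.1
```

Mouth is now about 0.155, at the jaws' top. Continue into the jaws in 1 mm rows.

Request:
play_rows --deltas '[[[1, 0, 0, 0, 0, 0, 20], [1, 0, 0, 0, 0, 0, 20], [1, 0, 0, 0, 0, 0, 20], [1, 0, 0, 0, 0, 0, 20], [0, 0, 0, 0, 0, 0, 20]]]'

```text
time_s: 15.6
ee_pos: [0.4844, 0.0588, 0.1993]
eef_rot: [-1.584, 1.571, -3.118]
force: [-0.5, 0.5, -1.8]
grip_width: 0.0243
```

Request:
play_rows --deltas '[[[1, 0, 0, 0, 0, 0, 20], [1, 0, 0, 0, 0, 0, 20], [1, 0, 0, 0, 0, 0, 20], [0, 0, 0, 0, 0, 0, 20]]]'

```text
time_s: 16.0
ee_pos: [0.4845, 0.0588, 0.1964]
eef_rot: [1.347, 1.571, -0.187]
force: [0.8, -0.8, -1.9]
grip_width: 0.0247
```

```bash
python3 - <<'E'
from h import *
need([.4847,.0588,.1965],.037)
snap('scene','scene8');crop('scene8',215,75,285,145,8,'s8')
snap('top','top8');crop('top8',120,230,200,290,8,'t8')
E
```

```text
pos [0.4845 0.0588 0.1964] need mm [-0.1  0.2  0. ] rot [-0.0001  0.     -0.0001] q [ 0.046  0.17   1.703 -0.     1.268  0.009] F [ 0.81 -0.77 -1.92] M [-0.03 -0.09 -0.  ] w 0.0247 t 16.0
```

View pics/s8.png

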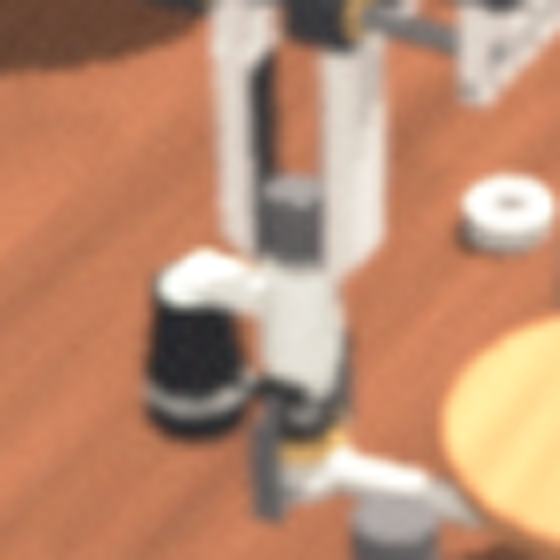

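View pics/t8.png

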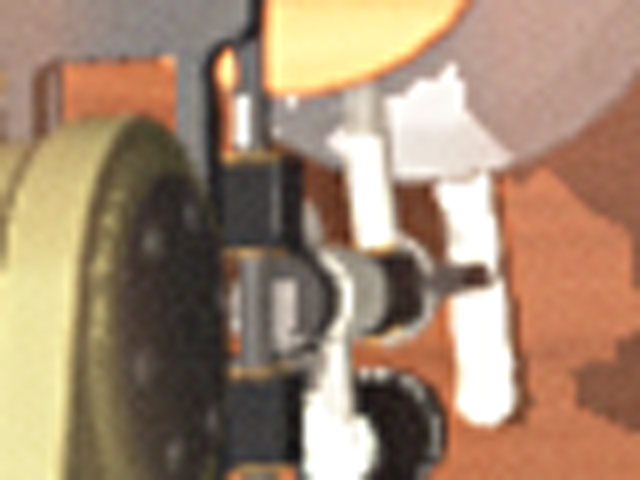

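Request:
play_rows --deltas '[[[1, 0, 0, 0, 0, 0, 20], [1, 0, 0, 0, 0, 0, 20], [1, 0, 0, 0, 0, 0, 20], [0, 0, 0, 0, 0, 0, 20]]]'

```text
time_s: 16.5
ee_pos: [0.4848, 0.0589, 0.1939]
eef_rot: [1.565, 1.57, 0.032]
force: [-0.1, 0.1, 4.8]
grip_width: 0.0244
```

Request:
play_rows --deltas '[[[1, 0, 0, 0, 0, 0, 20], [1, 0, 0, 0, 0, 0, 20], [0, 0, 0, 0, 0, 0, 20]]]'

```text
time_s: 16.8
ee_pos: [0.4851, 0.0589, 0.1925]
eef_rot: [1.593, 1.568, 0.059]
force: [0.1, -0.2, 8.3]
grip_width: 0.0245
```

```bash
python3 - <<'E'
from h import *
need([.4847,.0588,.1915],.037)
E
```

```text
pos [0.4851 0.0589 0.1925] need mm [ 1.  -0.4  0.1] rot [-0.0001 -0.0001 -0.0023] q [0.046 0.173 1.709 0.    1.257 0.009] F [ 0.06 -0.21  8.3 ] M [-0.13  0.08  0.04] w 0.0245 t 16.8
```

Request:
play_rows --deltas '[[[1, 0, 0, 0, 0, 0, 20], [1, 0, 0, 0, 0, 0, 20], [0, 0, 0, 0, 0, 0, 20]]]'

```text
time_s: 17.1
ee_pos: [0.4852, 0.0588, 0.1904]
eef_rot: [1.568, 1.568, 0.034]
force: [1.2, 0.3, 8.1]
grip_width: 0.0242
```

Request:
play_rows --deltas '[[[1, 0, 0, 0, 0, 0, 20], [1, 0, 0, 0, 0, 0, 20], [0, 0, 0, 0, 0, 0, 20]]]'

```text
time_s: 17.4
ee_pos: [0.4851, 0.0589, 0.1883]
eef_rot: [1.578, 1.568, 0.044]
force: [1.2, 0.6, 6.3]
grip_width: 0.0249
```

Request:
play_rows --deltas '[[[1, 0, 0, 0, 0, 0, 20], [0, 0, 0, 0, 0, 0, 20], [0, 0, 0, 0, 0, 0, 20]]]'

```text
time_s: 17.7
ee_pos: [0.4851, 0.0588, 0.1872]
eef_rot: [1.578, 1.569, 0.044]
force: [1.1, 0.3, 5.4]
grip_width: 0.0245
```

Request:
play_rows --deltas '[[[1, 0, 0, 0, 0, 0, 20], [0, 0, 0, 0, 0, 0, 20], [0, 0, 0, 0, 0, 0, 20]]]'

```text
time_s: 18.0
ee_pos: [0.4851, 0.0588, 0.1862]
eef_rot: [1.568, 1.569, 0.034]
force: [1.0, -0.8, 5.2]
grip_width: 0.0246
```

Request:
play_rows --deltas '[[[1, 0, 0, 0, 0, 0, 20], [0, 0, 0, 0, 0, 0, 20], [0, 0, 0, 0, 0, 0, 20]]]'

```text
time_s: 18.3
ee_pos: [0.4851, 0.0588, 0.1852]
eef_rot: [1.575, 1.569, 0.041]
force: [1.1, -0.5, 6.5]
grip_width: 0.0243
```

Request:
play_rows --deltas '[[[1, 0, 0, 0, 0, 0, 20], [0, 0, 0, 0, 0, 0, 20], [0, 0, 0, 0, 0, 0, 20]]]'

```text
time_s: 18.6
ee_pos: [0.4852, 0.0588, 0.1845]
eef_rot: [1.578, 1.568, 0.044]
force: [-0.0, 0.2, 8.1]
grip_width: 0.0247
```

Request:
play_rows --deltas '[[[1, 0, 0, 0, 0, 0, 20], [0, 0, 0, 0, 0, 0, 20], [0, 0, 0, 0, 0, 0, 20]]]'

```text
time_s: 18.9
ee_pos: [0.4853, 0.0589, 0.1838]
eef_rot: [1.596, 1.568, 0.062]
force: [-0.5, 1.4, 11.9]
grip_width: 0.0249
```

Request:
play_rows --deltas '[[[1, 0, 0, 0, 0, 0, 20], [0, 0, 0, 0, 0, 0, 20], [0, 0, 0, 0, 0, 0, 20]]]'

```text
time_s: 19.2
ee_pos: [0.4854, 0.0589, 0.1832]
eef_rot: [1.576, 1.567, 0.042]
force: [-1.8, -0.3, 16.0]
grip_width: 0.0242
```

```bash
python3 - <<'E'
from h import *
need([.4851,.0588,.1830],.037)
E
```

```text
pos [0.4854 0.0589 0.1832] need mm [ 0.2 -0.3  0.1] rot [-0.     -0.     -0.0035] q [ 0.046  0.182  1.721 -0.     1.235  0.009] F [-1.85 -0.25 16.03] M [-0.18  0.47  0.02] w 0.0242 t 19.2
```

Request:
play_rows --deltas '[[[0, 0, 0, 0, 0, 0, 20], [0, 0, 0, 0, 0, 0, 40], [0, 0, 0, 0, 0, 0, 40], [0, 0, 0, 0, 0, 0, 40], [0, 0, 0, 0, 0, 0, 40]]]'

```text
time_s: 19.7
ee_pos: [0.4843, 0.0588, 0.1812]
eef_rot: [-1.576, 1.57, -3.11]
force: [0.2, 0.1, -0.6]
grip_width: 0.0399
```

```bash
python3 - <<'E'
from h import *
need([.4851,.0588,.1830],.037)
snap('scene','scene9');crop('scene9',215,75,285,145,8,'s9')
E
```

```text
pos [0.4843 0.0588 0.1812] need mm [-1.8  0.7  0.1] rot [-0.0001 -0.      0.0006] q [0.046 0.184 1.723 0.    1.235 0.009] F [ 0.21  0.1  -0.55] M [-0.05  0.03  0.01] w 0.0399 t 19.7
```

View pics/s9.png

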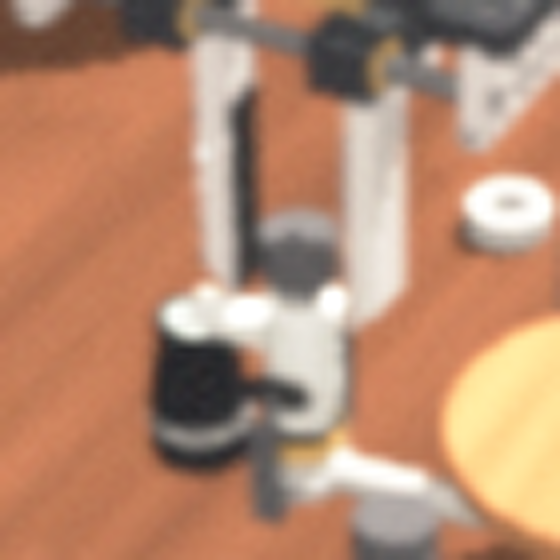

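Request:
play_rows --deltas '[[[-3, 0, 0, 0, 0, 0, 40], [-10, 0, 0, 0, 0, 0, 40], [-15, 0, 0, 0, 0, 0, 40], [-20, 0, 0, 0, 0, 0, 40], [-30, 0, 0, 0, 0, 0, 40], [-30, -20, 10, 0, 0, 0, 40], [0, -30, 30, 0, 0, 0, 40], [0, -30, 40, 0, 0, 0, 40], [0, -20, 40, 0, 0, 0, 40], [0, 0, 40, 0, 0, 0, 40]]]'

```text
time_s: 20.75
ee_pos: [0.3888, -0.1059, 0.2911]
eef_rot: [1.168, 1.568, -0.365]
force: [0.4, 0.0, 0.6]
grip_width: 0.0398
```

```bash
python3 - <<'E'
from h import *
need([.4851,.0588,.1830],.037)
snap('scene','scene10');crop('scene10',195,80,355,200,5,'s10')
snap('top','top10');crop('top10',80,130,240,290,5,'t10')
E
```

```text
pos [ 0.3888 -0.1059  0.2911] need mm [ 108.1  102.1 -161.1] rot [ 0.0002  0.001  -0.0025] q [-0.357 -0.098  1.76  -0.     1.476 -0.394] F [0.38 0.04 0.63] M [-0.02  0.03  0.05] w 0.0398 t 20.75
```

View pics/s10.png

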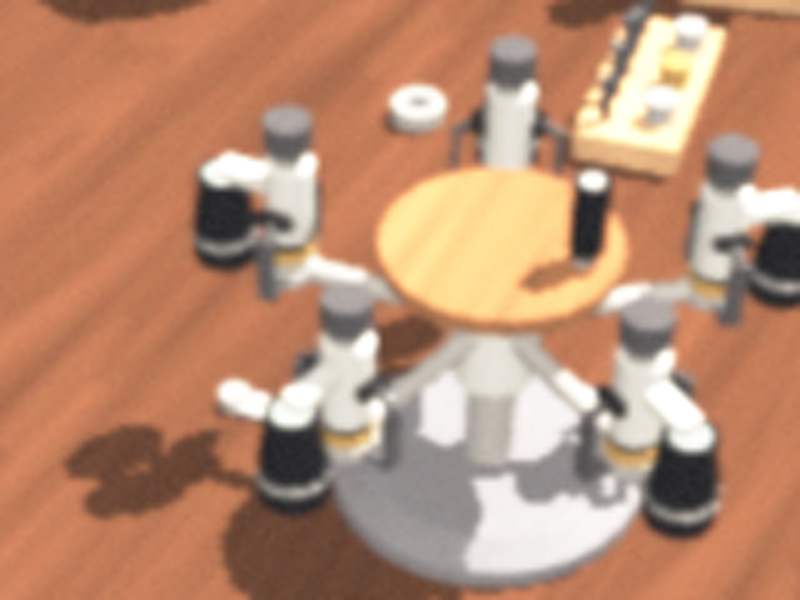

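View pics/t10.png

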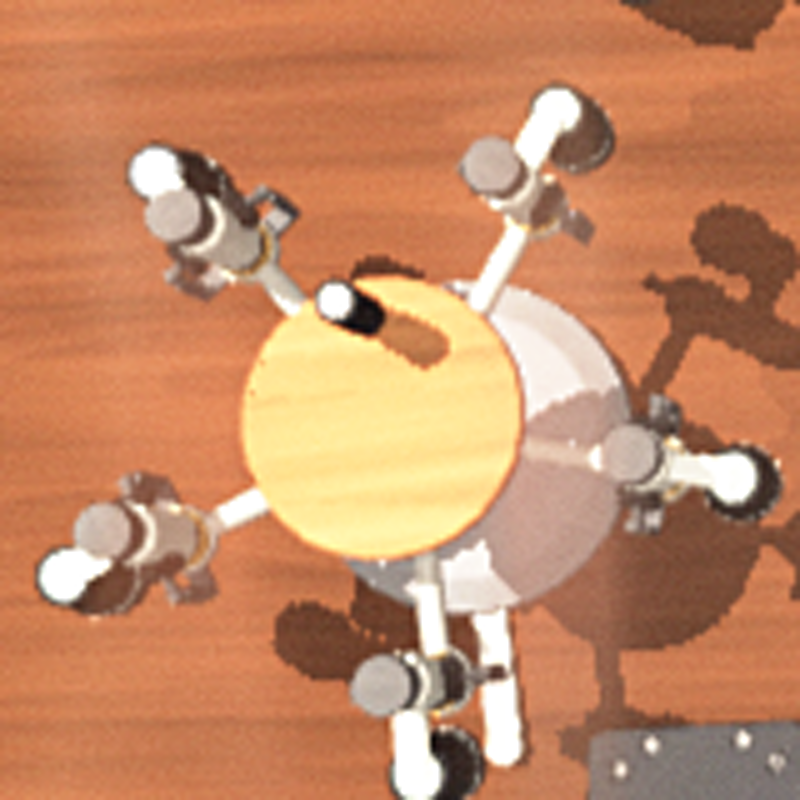

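```bash
python3 - <<'E'
from h import *
t=load('top10');s=load('scene10')
T=lambda p:cp(p,80,130,5); S=lambda p:cp(p,195,80,5)
dt=np.array([.18,-.38]);ds=np.array([-.21,-.36])
k,e=tri([(t,T((381,684))+dt),(s,S((288,120))+ds)]);print('knob',k.round(4),e,'expect z ~',.135+.074-.002)
e_=atz(t,T((415,772))+dt,k[2]-.039);v=(e_-k)[:2];print('barrel ang',np.arctan2(v[1],v[0]),np.hypot(*v),'outward -3.019')
v=(k[:2]-[.6043,.0698]);print('hook ang',np.arctan2(v[1],v[0]),np.hypot(*v))
a=cv2.imread('pics/top0.png').astype(int);b=cv2.imread('pics/top10.png').astype(int)
for n,(x0,y0,x1,y1) in dict(jar=(265,135,305,175),spec=(310,135,385,215),scr=(365,228,412,292),small1=(268,230,292,248),small2=(342,242,362,270)).items(): print(n,np.abs(a-b)[y0:y1,x0:x1].mean().round(2))
E
```

```text
knob [0.4866 0.0557 0.2095] [array([0.1, 0.1]), array([ 0.1, -0. ])] expect z ~ 0.20700000000000002
barrel ang -3.044162536352327 0.03916011047130123 outward -3.019
hook ang -3.0223481640883274 0.11851509489527574
jar 2.24
spec 3.0
scr 2.93
small1 6.22
small2 4.14
```

View pics/top10.png

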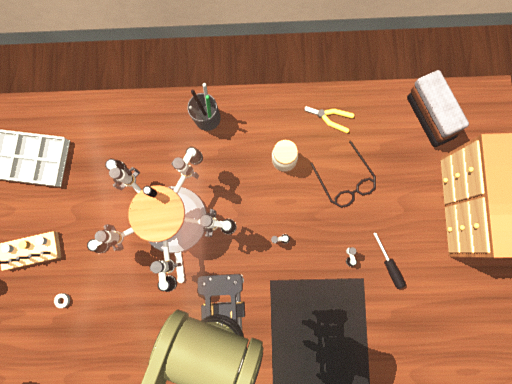

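```bash
python3 -c "
from h import *
print(hand_in())"
```

```text
the job is handed in; nothing more can be done
None
```

The largest loose loupe now hangs on the empty hook over the pointer, its barrel facing outward, and the job is handed in. It took about 21 s of robot time.

**Carousel:** I turned it clockwise by the crank, about 1.6 rad. The first stop had overshot the pointer by about 0.035 rad, so I corrected it. The last check put the hook 0.003 to 0.005 rad from the pointer, and the camera fit is good to about 0.01 rad. The carousel did not visibly move while I hung the loupe.

**Hanging the loupe:**
- **Jaws:** They took about 7–10 N to pass.
- **Washer:** I felt it with the collar's mouth about 137 mm above the table, on a nut set roughly 6.5 mm up.
- **Press:** I stopped at about 18 N in all, with the washer squeezed by about 1.8 mm, then let go and backed away.

**Last checks:**
- The barrel points about 0.03 rad from straight outward.
- The knob stands at about 0.2095 m, where I expected about 0.207 m; that is within camera accuracy. I did not measure how much squeeze was left after letting go.
- The jar, spectacles and screwdriver look the same in the top view before and after.

**A disagreement:** the two camera views differed by about 2 mm on how well the collar was lined up over the pin. I moved it between the two, and the sideways forces stayed under about 2 N all the way down.

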